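# Lock a spring-nut rod rest into the channel rail and lay the rod butt on it

## Robot

A 6-joint arm with a two-finger parallel gripper is mounted at the origin on the work surface. World frame = base frame: x ahead of the robot, y to its left, z up, the work surface at z = 0. Lengths are in m, angles in rad, forces in N, time in s.
With the tool pointing down it reaches from about 0.325 to 0.775 m from the base axis. Payload 5.5 kg.
Tool frame: the origin (TCP) lies at the very end of the fingers, on their centre line; the grasp point (between the pads) lies 19 mm behind it (manip.hold_point_z is the distance from the TCP to the grasp point, in m); z points along the fingers, x is the direction in which the jaws open and shut, and the axes are right-handed (so a half turn about z gives the same grasp; the last joint's range is limited). The gripper opens to 88 mm and grips with 3 to 60 N. Pads are 20 mm wide; open, the fingers measure 115 mm over their backs; the gripper's body (75 mm by 178 mm) begins 61 mm behind the grasp point.
Start: joints at [1.264, 0.091, 1.231, -0, 1.82, -0.057], TCP at [0.148, 0.581, 0.223] pointing down, gripper open.
Joint ranges: [-2.87, 2.87], [-0.86, 2.18], [0.17, 2.46], [-1.51, 4.65], [0.06, 2.69], [-2.65, 2.65]. Speed limits (rad/s): [2.57, 2.57, 3.01, 3.14, 3.14, 3.14].

## Interface

Orientations are given as a unit quaternion [x, y, z, w].
In Python, from plant import readout, get_image, camera_params, close_job, manip gives the robot as it stands. The module is installed in compiled form; this text tells all that it offers.
- The arm moves only by the tool send_rows, never from a script. Its argument "increments" is a list of rows, each an object of numbers: "tx", "ty", "tz": the shift along the tool's x, y, z in mm; "rx", "ry", "rz": the turn, a rotation vector about the tool's x, y, z in degrees; "grip": the opening, from 0 (shut) to 1 (fully open). A call has 1 to 20 rows; each row shifts and turns the pose as measured when the row begins, along the tool's axes as they then stand; what a row does not reach is not made up. A row lasts 1/10 s, in which the tool goes at most 50 mm and 8.59 degrees, less where a joint would pass 70% of its speed; a pose out of reach is approached as far as the arm can. A call with a gripper value outside its range is refused whole. The fingers move at their own pace and stop on an object; the grip force is fixed at half the most. Time passes only in rows, so rows that do not move let the fingers close. It gives the time, the measured TCP pose, the force and the opening at its end, in the units of the state.
- readout.sense(): the state, without advancing time (a new reading comes with each control period).
- get_image(name): name is "side" or "top"; returns (picture, depth): 480x640x3 uint8, red, green, blue; 480x640 float32, m along the optical axis (not along the pixel's ray), 0 where there is no reading.
- camera_params(name): a dict with "vertical_fov" (degrees; the focal length in pixels is half the picture's height over the tangent of half this angle, whatever the lens; pixels are square), "cx", "cy" (the principal point, pixels), "xyz" and "attitude" of the camera in the world. Camera axes: x right, y up, looking along -z (the intrinsics and any distortion apply to the point x, -y, -z); pixel columns grow to the right and rows downward; lengths in m; the calibration is good to about 2 mm. A picture is of the moment at which its call begins. camera_params takes no time and is no camera call.
- close_job(): hands the job in, once; it reports no verdict.
The state is a dict: "clock": time; "joints": joint angles; "joint_vel": joint speeds; "joint_torque": joint torques, N m; "position": TCP position; "tcp_rot": TCP orientation; "wrist_force": force on the tool from outside, world axes, zero at the start; "torque": the same for the moment, N m; "finger_gap": finger opening in m.
Only numpy, scipy, OpenCV 4.12 (cv2) and the standard library are available. Lean on these libraries where they do the work, as an engineer would, in place of code of your own. Each camera call takes 0.05 s, during which the arm holds its last target. There are 200 camera calls.

## Task

Fit the loose blue rod rest into the channel rail at the orange band: lower its spring nut lengthwise through the slot, press down and twist it a quarter turn so the nut sits across the slot, then let the spring lift it until its grooves catch the rail's lips. Then lay the cork-handled rod butt in both cradles along the rail, midway so that its red end caps stay clear outside the cradles. Leave the other things on the counter where they are.

Things in the scene. Friction and masses are not known exactly. Their poses are not given: they have to be found in the camera images.
- rail: Fixed aluminium channel rail on the counter, 296 long (x, with black end caps) x 88 wide (y) x 40.5 high (z). Origin at the centre of its underside, x along the rail towards the orange-banded half, z up. Its top has a slot all along, free except at the fixed cradle at x = -60.
- slot (a point): Rail (0, 0, 40.5): middle of the slot, at the lips' top. The slot is 36 wide, the channel inside 80 wide, its floor at rail z = 8. The slot is edged by two lips, 4 thick, underside at rail z = 36.5; each has a 3 wide rim turned down along the slot (|y| 18 to 21) that ends at rail z = 30.
- mark (a point): Centre of the 20 mm wide orange band painted across the rail, on the slot's centre line at the lips' top, rail (60, 0, 40.5). The rest's axis belongs here, within about a centimetre along the rail.
- fixed_cradle (a point): Centre of the notch floor of the blue cradle fixed on the rail, rail (-60, 0, 97). Same shape as the loose rest's cradle, 26 along the rail, notch along the rail.
- rest: Loose rod rest, about 0.28 kg, standing upright on its spring foot. Origin: centre of the underside of its steel nut, 16 above the counter at the start; z up. Nut: 30 (x) x 66 (y) x 8 thick, with raised blocks on top to z = 13, between which two grooves run along x at |y| 15 to 23.5 (floor z = 8). Stem: diameter 24, z 13 to 40; blue cradle above. A half turn about z leaves it the same.
- rest_cradle (a point): Point on the rest's axis at rest z = 60, where to grip it across x. The blue cradle is 26 thick (x) x 64 wide (y), solid from z = 40 to 75; above, two prongs up to z = 95 leave a notch for the rod that runs along x (floor at z = 75, 31 wide there, wider above).
- spring_foot (a joint): How far (m) the spring foot under the nut is pushed in: 0 free, 0.012 fully. A 26 x 50 x 4 mm plate that reaches 16 mm below the rest's origin when free; spring 8 N at 0, 12.8 N at 0.012. In the rail: it meets the channel floor at origin 24 mm above rail underside; press to 12.5-16.5 so the nut turns freely below the rims; locked, it rests at 22 (17 if caught off the grooves).
- rod: Loose rod butt, 0.12 kg, 200 long (x), lying on the counter. Origin in the middle of its axis, 14 above the counter as it lies. Cork and black handle of diameter 24 for |x| < 88; eight-sided red end caps 28 across flats at |x| 88 to 100. Lying in the two cradles its axis is 109 above the rail's underside.
- spool: Green line spool, bystander, diameter 64, 28 high, origin at the centre of its underside.
- jar: Amber bait jar with yellow cap, bystander, diameter 60, 65 high, origin at the centre of its underside.
- lacquer: Red lacquer bottle with black cap, bystander, diameter 38, 75 high, origin at the centre of its underside.
- lure_box: Orange lure box, bystander, 50 x 90 x 30, origin at the centre of its underside.
- tape: Yellow tape roll, bystander, diameter 60, 20 high, origin at the centre of its underside.
- calculator: Grey desk calculator, bystander, 130 x 75 x 17, origin at the centre of its underside.
Things that resemble listed ones, but are neither listed nor needed, are in the scene too. Of the things that look like the rest, the middle-sized one is meant.

How it is judged:
On the way, in this order (a step that is already met when the one before it is completed fails the run):
1. the rest's nut is locked across the slot under the lips, at the orange band, lifted by its spring so that the grooves have caught (z of rest in the frame of rail between 0.019 and 0.025 m and x of rest in the frame of rail between 0.048 and 0.072 m and y of rest in the frame of rail between -0.005 and 0.005 m and angle between the y axis of rest and the y axis of rail, either way round below 0.17 rad and angle between rest's own z axis and vertical below 0.12 rad), for 0.3 s.
2. the rod butt lies in both cradles, midway (z of rod in the frame of rail between 0.103 and 0.117 m and x of rod in the frame of rail between -0.016 and 0.016 m and y of rod in the frame of rail between -0.009 and 0.009 m and angle between the x axis of rod and the x axis of rail, either way round below 0.1 rad), for 0.2 s.
At the end, for the whole second after the job is handed in: Rest locked under the lips, nut across within 0.17 rad, upright within 0.12 rad, within 12 mm of the band and 5 mm of the centre line, origin 19-25 mm above the rail underside; rod in both cradles: axis 103-117 mm up, within 0.1 rad and 9 mm of the centre line, 16 mm of mid-rail; at rest (all of step 1 and all of step 2 and linear speed of each of rod, rest below 0.02 m/s); the robot touches nothing.
It fails at once if one of the bystanders is pushed away (more than 30 mm) (distance of any of spool, jar, lacquer, lure_box, tape, calculator from where it was at the start of the episode above 0.03 m).
It also fails if it takes over 64 s, if anything falls off the work surface, if the arm or the gripper's body presses on something with over 40 N, if the wrist force passes 120 N, or if a joint passes its speed limit or range.

## Working session

There is one attempt and no reset: what is moved stays moved. The work goes in short steps, Python scripts to look and compute and a tool call to move; the robot and the scene stay as the last step left them, time stands still between calls to the robot, and variables do not carry over. Pictures are saved under pics/ and viewed, about 8 in all and at most 12, crops included, and the job is handed in when it is done.

Besides the shell and the picture viewer there is one more tool, called after "Request:" as a command line: name --argument value ..., lists and objects as JSON in quotes. send_rows: Moves the arm, as the interface text tells. Its arguments: {"type":"object","properties":{"increments":{"type":"array","items":{"type":"object","properties":{"tx":{"type":"number"},"ty":{"type":"number"},"tz":{"type":"number"},"rx":{"type":"number"},"ry":{"type":"number"},"rz":{"type":"number"},"grip":{"type":"number"}}}}},"required":["increments"]}

```bash
mkdir -p pics; cat > h.py <<'E'
import numpy as np, cv2
from plant import readout, get_image, camera_params, close_job, manip
from scipy.spatial.transform import Rotation as R
def cam(n):
    p=camera_params(n); f=240/np.tan(np.radians(p['vertical_fov']/2)); return p,f
def pts(n,depth):
    p,f=cam(n); v,u=np.mgrid[0:480,0:640]
    c=np.stack([(u-p['cx'])/f*depth,-(v-p['cy'])/f*depth,-depth],-1)
    return c@R.from_quat(p['attitude']).as_matrix().T+np.array(p['xyz'])
def ray(n,u,v,z):
    p,f=cam(n); d=R.from_quat(p['attitude']).as_matrix()@np.array([(u-p['cx'])/f,-(v-p['cy'])/f,-1.]); o=np.array(p['xyz'])
    return o+d*(z-o[2])/d[2]
E
python3 - <<'E'
from h import *
for n in('top','side'):
    print(camera_params(n)); im,d=get_image(n); cv2.imwrite(f'pics/{n}0.png',im[...,::-1]); np.save(n+'0.npy',d); print((d>0).mean())
print(readout.sense(), [a for a in dir(manip) if a[0]!='_'])
E
```

```text
{'vertical_fov': 47.72926028864475, 'cx': 324.71498814160464, 'cy': 240.65860104088412, 'xyz': array([0.20945157, 0.00625525, 1.69319265]), 'attitude': array([-0.0755407 ,  0.07679626,  0.70707151, -0.69888898])}
0.9958821614583333
{'vertical_fov': 43.709430921018544, 'cx': 323.1135808729509, 'cy': 241.5122112090744, 'xyz': array([ 0.12381096, -0.9933786 ,  0.9719045 ]), 'attitude': array([ 0.42623355, -0.0825539 , -0.19706438,  0.87901959])}
0.9958333333333333
{'clock': 0.1, 'joints': array([ 1.26430512e+00,  9.17828551e-02,  1.23175480e+00, -1.89906757e-05,
        1.81980307e+00, -5.67088484e-02]), 'joint_vel': array([-0.00044266, -0.00090129, -0.00344543,  0.00082029,  0.00088252,
        0.00179844]), 'joint_torque': array([ 2.17119516e-03, -4.47855628e+01, -4.07573318e+01,  6.99630473e-02,
        2.83385249e-02, -1.20504401e-04]), 'position': array([0.1482486 , 0.58112249, 0.22162641]), 'tcp_rot': array([ 7.89682419e-01,  6.13515210e-01, -7.14265225e-04,  5.03829739e-04]), 'wrist_force': array([0.11792719, 0.56109851, 0.38367436]), 'torque': array([-0.01966711, -0.02004299,  0.00870881]), 'finger_gap': 0.08777022640021163} ['MotionError', 'hold_point_z']
```

View pics/top0.png

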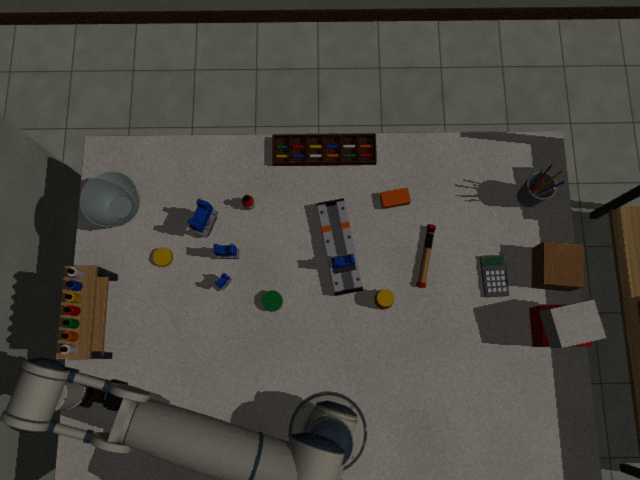

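View pics/side0.png

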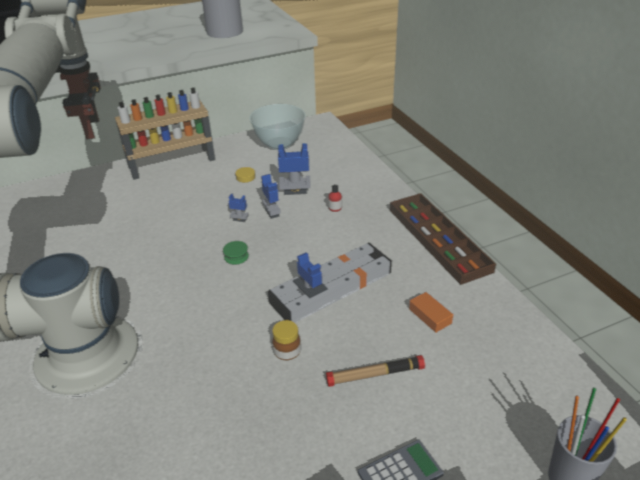

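Top view: middle-sized rest at about (226,251), rail from (330,200) to (348,292) with its orange band at (337,225) and fixed cradle at (344,262), rod from (431,227) to (422,286). The side view agrees: rest (270,195), rail centre (335,280), rod (375,370).

```bash
cat > m.py <<'E'
from h import *
def load(n,new=False):
    if new:
        im,d=get_image(n); cv2.imwrite(f'pics/{n}_last.png',im[...,::-1])
    else: im=cv2.imread(f'pics/{n}0.png')[...,::-1].copy(); d=np.load(n+'0.npy')
    hsv=cv2.cvtColor(im,cv2.COLOR_RGB2HSV); return im,hsv,pts(n,d)
def rect(P):
    (c,s,a)=cv2.minAreaRect(P[:,:2].astype(np.float32)*1000); b=cv2.boxPoints((c,s,a))
    e=[b[1]-b[0],b[2]-b[1]]; L=max(e,key=np.linalg.norm); return np.round(c,1),np.round(sorted(s),1),round(np.degrees(np.arctan2(L[1],L[0]))%180,1)
def win(a,u0,u1,v0,v1):
    m=np.zeros((480,640),bool); m[v0:v1,u0:u1]=1; return m&a
def blue(h): return (h[...,0]>100)&(h[...,0]<130)&(h[...,1]>120)&(h[...,2]>40)
def orange(h): return (h[...,0]>4)&(h[...,0]<20)&(h[...,1]>140)&(h[...,2]>90)
def red(h): return ((h[...,0]<4)|(h[...,0]>174))&(h[...,1]>150)&(h[...,2]>60)
E
python3 - <<'E'
from m import *
for n,w in (('top',dict(rest=(208,245,238,264),rail=(308,372,188,302),rod=(410,445,215,295))),('side',dict(rest=(255,285,168,222),rail=(262,400,238,322),rod=(320,430,350,390)))):
    im,h,P=load(n); print(n)
    t=win(np.ones((480,640),bool),280,310,210,270) if n=='top' else win(np.ones((480,640),bool),180,220,330,380)
    print('table z',np.median(P[t][:,2]),P[t][:,2].std())
    Z=P[...,2]
    w_=w['rest']; m=win(blue(h),*w_); Q=P[m]; print('rest blue',m.sum(),rect(Q),Q.min(0),Q.max(0))
    tp=Q[Q[:,2]>.1]; print(' prongs',len(tp), len(tp)>2 and (rect(tp),tp.mean(0)))
    N=P[win((Z>.012)&(Z<.035)&~blue(h),*w_)]; print(' nut',len(N),rect(N))
    m=win((Z>.034)&(Z<.048),*w['rail']); print('rail top',m.sum(),rect(P[m]),np.median(P[m][:,2]))
    o=win(orange(h),*w['rail'])&(Z>.034); print(' band',o.sum(),rect(P[o]),P[o].mean(0))
    b=win(blue(h),*w['rail']); Q=P[b]; print(' fixed',rect(Q),Q.max(0)); Q=Q[Q[:,2]>.1]; print('  top',len(Q),rect(Q))
    m=win((Z>.010)&(Z<.045),*w['rod']); print('rod',m.sum(),rect(P[m]),P[m].max(0))
    c=win(red(h),*w['rod'])&(Z>.004); k,l,s,cc=cv2.connectedComponentsWithStats(c.astype(np.uint8))
    for i in range(1,k):
        if s[i,4]>8: print('  cap',s[i,4],cc[i],P[l==i].mean(0),ray(n,*cc[i],.014 if n=='x' else .02))
E
```

```text
top
table z -0.00037401429653050045 0.11272206398786354
rest blue 172 (array([393.4, 155.5]), array([ 55.2, 470.5]), np.float32(45.7)) [0.20945157 0.00625525 0.05564601] [0.55244784 0.33466826 1.69319265]
 prongs 65 ((array([393. , 155.9]), array([ 54.1, 470.5]), np.float32(45.7)), array([0.52700913, 0.29802626, 0.15811934]))
 nut 86 (array([541.2, 319. ]), array([36.7, 94.8]), np.float32(83.7))
rail top 1491 (array([557.9, -43.3]), array([ 89.1, 296.9]), np.float32(10.5)) 0.04068772640003093
 band 94 (array([617.3, -33.2]), array([21.2, 87.2]), np.float32(101.5)) [ 0.61649698 -0.03254999  0.04049561]
 fixed (array([498.4, -54.8]), array([25.9, 59.3]), np.float32(100.9)) [ 0.51536917 -0.02537806  0.12330389]
  top 81 (array([498.6, -54.7]), array([25.9, 59.3]), np.float32(101.3))
rod 507 (array([ 532.9, -327.6]), array([ 87.9, 238.9]), np.float32(175.0)) [ 0.64803301 -0.27996093  0.03514974]
  cap 19 [432.57894737 226.26315789] [ 0.59640723 -0.32254432  0.11340329] [ 0.61915265 -0.34204248  0.02      ]
  cap 21 [422.57142857 284.0952381 ] [ 0.4340621  -0.29995072  0.02549868] [ 0.434
[... 492 characters left out ...]
.8, 300. ]), np.float32(10.5)) 0.04093801485124693
 band 65 (array([ 389.5, -504.9]), array([  53.6, 1110.9]), np.float32(64.2)) [ 0.60986974 -0.06331282  0.05567951]
 fixed (array([ 325.8, -516.6]), array([  45. , 1034.7]), np.float32(69.5)) [ 0.51230613 -0.02924382  0.9719045 ]
  top 141 (array([ 325.2, -516.4]), array([  43.4, 1034.7]), np.float32(69.5))
rod 1216 (array([ 525.8, -317.9]), array([ 32.6, 200.5]), np.float32(167.6)) [ 0.62350117 -0.28183193  0.0338962 ]
  cap 39 [420.79487179 362.20512821] [ 0.61411366 -0.34571491  0.02405403] [ 0.61620808 -0.34294965  0.02      ]
  cap 68 [329.83823529 378.72058824] [ 0.43105015 -0.30342183  0.02365484] [ 0.43223304 -0.30077325  0.02      ]
```

```bash
python3 - <<'E'
from m import *
for n,w,r in (('top',(208,245,238,264),(410,445,215,295)),('side',(255,285,168,222),(320,430,350,390))):
    im,h,P=load(n); Z=P[...,2]; ok=(Z<.2)
    Q=P[win(blue(h)&ok,*w)]; print(n,'rest blue',len(Q),rect(Q),Q.min(0),Q.max(0))
    tp=Q[Q[:,2]>.103]; print(' prongs',len(tp),rect(tp),tp.mean(0),tp[:,2].max())
    m=win((Z>.012)&(Z<.035)&(h[...,1]<90)&ok,*w); N=P[m]; N=N[np.hypot(N[:,0]-.528,N[:,1]-.292)<.045]; print(' nut',len(N),rect(N))
    m=win((Z>.008)&(Z<.045),*r); k,l,s,_=cv2.connectedComponentsWithStats(m.astype(np.uint8)); i=1+s[1:,4].argmax(); print('rod',rect(P[l==i]))
ims=[cv2.resize(cv2.imread('pics/top0.png')[232:272,190:250],None,fx=8,fy=8),cv2.resize(cv2.imread('pics/side0.png')[170:220,240:300],None,fx=8,fy=8)]
cv2.imwrite('pics/rest.png',np.vstack(ims))
E
```

```text
top rest blue 170 (array([538.8, 303.7]), array([27.2, 61.9]), np.float32(89.8)) [0.52516156 0.27272789 0.05564601] [0.55244784 0.33466826 0.11812444]
 prongs 61 (array([538. , 304.4]), array([25.6, 60.4]), np.float32(89.7)) [0.53716267 0.30674742 0.10961236] 0.11812444025233648
 nut 76 (array([538. , 304.7]), array([31.6, 64.6]), np.float32(92.4))
rod (array([ 527.3, -316.8]), array([ 31.9, 203.1]), np.float32(168.5))
side rest blue 237 (array([555.4, 330.7]), array([ 43.7, 135.9]), np.float32(57.7)) [0.52436351 0.26756346 0.05650154] [0.60760119 0.38061862 0.11504344]
 prongs 54 (array([535.3, 301.5]), array([21.2, 62. ]), np.float32(86.6)) [0.53534549 0.296871   0.10784218] 0.11504343829401786
 nut 157 (array([538.2, 300.2]), array([32.4, 68.1]), np.float32(89.0))
rod (array([ 525.8, -317.9]), array([ 32.6, 200.5]), np.float32(167.6))
```

View pics/rest.png

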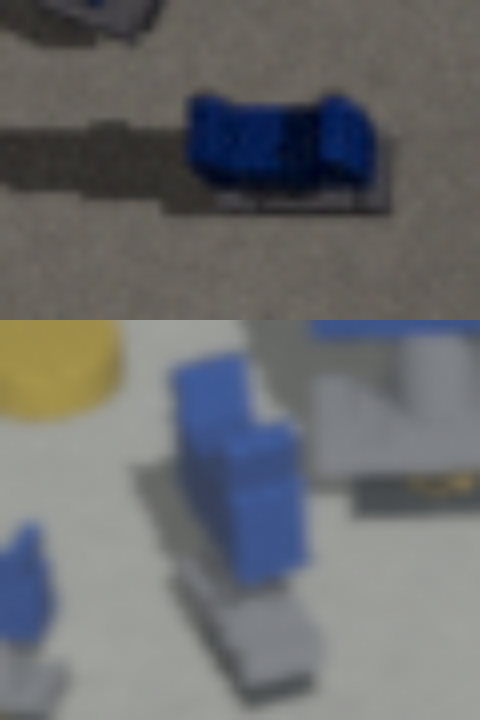

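Middle rest found at about (538,303) mm, long axis at ~90°; rail centre (557.6,-43.8), yaw ~10.7°. Moving above the rest.

Request:
send_rows --increments '[{"rz": 8.4, "grip": 0.7}, {"rz": 8.4}, {"rz": 8.4}, {"rz": 8.4}, {"rz": 8.4}, {"rz": 8.4}, {"rz": 8.4}, {"rz": 8.4}, {"rz": 8.4}]'

```text
$.increments[0]: bad value
```

```bash
cat > go.py <<'E'
import sys
from h import *
s=readout.sense(); M=R.from_quat(s['tcp_rot']).as_matrix(); p=s['position']*1000
def go(x,y,z,yaw):
    c,q=np.cos(np.radians(yaw)),np.sin(np.radians(yaw)); T=np.array([[c,q,0],[q,-c,0],[0,0,-1]]).T
    T=np.column_stack([[c,q,0],[q,-c,0],[0,0,-1]])
    print('pos',p.round(1),'yaw',np.degrees(np.arctan2(M[1,0],M[0,0])).round(2),'tilt',np.degrees(np.arccos(-M[2,2])).round(2),'F',s['wrist_force'].round(1),'gap',round(s['finger_gap'],4),'t',s['clock'])
    print('t_tool',(M.T@(np.array([x,y,z])-p)).round(1),'r_tool',np.degrees(R.from_matrix(M.T@T).as_rotvec()).round(2))
if __name__=='__main__': go(*map(float,sys.argv[1:]))
E
python3 go.py 537.5 303 180 0; python3 - <<'E'
from m import *
im,h,P=load('top'); Q=P[win(P[...,2]<.3,185,222,195,240)]; Q=Q[Q[:,2]>.05]; print(Q.min(0),Q.max(0))
E
```

```text
pos [148.2 581.1 221.6] yaw 75.69 tilt 0.1 F [0.1 0.6 0.4] gap 0.0878 t 0.1
t_tool [-173.2  445.9   41.9] r_tool [6.000e-02 9.000e-02 7.569e+01]
[0.59306627 0.34537717 0.05011456] [0.68280051 0.40627676 0.15553296]
```

Request:
send_rows --increments '[{"tx": 0, "ty": 0, "tz": 0, "rx": 0, "ry": 0, "rz": 8.4, "grip": 0.7}, {"tx": 0, "ty": 0, "tz": 0, "rx": 0, "ry": 0, "rz": 8.4, "grip": 0.7}]'

```text
clock: 0.3
position: [0.1481, 0.5808, 0.2203]
tcp_rot: [0.873, 0.488, -0.001, 0.001]
wrist_force: [0.6, 0.3, 0.0]
finger_gap: 0.0753
```

```bash
python3 go.py 537.5 303 180 0; python3 - <<'E'
from m import *
im,h,P=load('top'); Q=P[win(P[...,2]<.3,185,222,195,240)]; Q=Q[Q[:,2]>.12]; print(Q.min(0),Q.max(0),rect(Q))
E
```

```text
pos [148.1 580.8 220.3] yaw 58.45 tilt 0.24 F [0.6 0.3 0. ] gap 0.0753 t 0.3
t_tool [-32.8 477.1  40.9] r_tool [ 0.17  0.18 58.45]
[0.59595785 0.34714409 0.12002443] [0.68280051 0.40627676 0.15553296] (array([637.6, 376.3]), array([38.4, 85.1]), np.float32(160.3))
```

Request:
send_rows --increments '[{"tx": 0, "ty": 0, "tz": 0, "rx": 0, "ry": 0, "rz": 8.35, "grip": 0.7}, {"tx": 0, "ty": 0, "tz": 0, "rx": 0, "ry": 0, "rz": 8.35, "grip": 0.7}, {"tx": 0, "ty": 0, "tz": 0, "rx": 0, "ry": 0, "rz": 8.35, "grip": 0.7}, {"tx": 0, "ty": 0, "tz": 0, "rx": 0, "ry": 0, "rz": 8.35, "grip": 0.7}, {"tx": 0, "ty": 0, "tz": 0, "rx": 0, "ry": 0, "rz": 8.35, "grip": 0.7}, {"tx": 0, "ty": 0, "tz": 0, "rx": 0, "ry": 0, "rz": 8.35, "grip": 0.7}, {"tx": 0, "ty": 0, "tz": 0, "rx": 0, "ry": 0, "rz": 8.35, "grip": 0.7}, {"tx": 39, "ty": 28, "tz": 0, "rx": 0, "ry": 0, "rz": 0, "grip": 0.7}, {"tx": 39, "ty": 28, "tz": 0, "rx": 0, "ry": 0, "rz": 0, "grip": 0.7}, {"tx": 39, "ty": 28, "tz": 0, "rx": 0, "ry": 0, "rz": 0, "grip": 0.7}, {"tx": 39, "ty": 28, "tz": 0, "rx": 0, "ry": 0, "rz": 0, "grip": 0.7}, {"tx": 39, "ty": 28, "tz": 0, "rx": 0, "ry": 0, "rz": 0, "grip": 0.7}, {"tx": 39, "ty": 28, "tz": 0, "rx": 0, "ry": 0, "rz": 0, "grip": 0.7}, {"tx": 39, "ty": 28, "tz": 0, "rx": 0, "ry": 0, "rz": 0, "grip": 0.7}, {"tx": 39, "ty": 28, "tz": 0, "rx": 0, "ry": 0, "rz": 0, "grip": 0.7}, {"tx": 39, "ty": 28, "tz": 0, "rx": 0, "ry": 0, "rz": 0, "grip": 0.7}]'

```text
clock: 1.9
position: [0.4959, 0.3092, 0.2106]
tcp_rot: [1.0, -0.012, -0.005, 0.009]
wrist_force: [1.1, -0.0, -0.1]
finger_gap: 0.0614
```

```bash
python3 go.py 537.5 303 150 0
```

```text
pos [495.9 309.2 210.6] yaw -1.38 tilt 1.17 F [ 1.1 -0.  -0.1] gap 0.0614 t 1.9
t_tool [42.4  4.1 60.3] r_tool [ 1.01  0.57 -1.37]
```

Request:
send_rows --increments '[{"tx": 22, "ty": 2, "tz": 30, "rx": 1, "ry": 0.5, "rz": -1.4, "grip": 0.7}, {"tx": 20, "ty": 2, "tz": 30, "rx": 0, "ry": 0, "rz": 0, "grip": 0.7}, {"tx": 0, "ty": 0, "tz": 0, "rx": 0, "ry": 0, "rz": 0, "grip": 0.7}, {"tx": 0, "ty": 0, "tz": 0, "rx": 0, "ry": 0, "rz": 0, "grip": 0.7}]'

```text
clock: 2.3
position: [0.5434, 0.2974, 0.1475]
tcp_rot: [1.0, -0.004, -0.001, 0.001]
wrist_force: [-0.3, 0.3, 0.3]
finger_gap: 0.0616
```

```bash
python3 go.py 537.5 303 57 0
```

```text
pos [543.4 297.4 147.5] yaw -0.48 tilt 0.15 F [-0.3  0.3  0.3] gap 0.0616 t 2.3
t_tool [-5.7 -5.7 90.5] r_tool [ 0.09  0.11 -0.48]
```

Request:
send_rows --increments '[{"tx": -6, "ty": -6, "tz": 0, "rx": 0, "ry": 0, "rz": -0.5, "grip": 0.7}, {"tx": 0, "ty": 0, "tz": 20, "rx": 0, "ry": 0, "rz": 0, "grip": 0.7}, {"tx": 0, "ty": 0, "tz": 20, "rx": 0, "ry": 0, "rz": 0, "grip": 0.7}, {"tx": 0, "ty": 0, "tz": 20, "rx": 0, "ry": 0, "rz": 0, "grip": 0.7}, {"tx": 0, "ty": 0, "tz": 12, "rx": 0, "ry": 0, "rz": 0, "grip": 0.7}, {"tx": 0, "ty": 0, "tz": 0, "rx": 0, "ry": 0, "rz": 0, "grip": 0.7}, {"tx": 0, "ty": 0, "tz": 0, "rx": 0, "ry": 0, "rz": 0, "grip": 0.7}]'

```text
clock: 3.0
position: [0.5335, 0.3126, 0.0859]
tcp_rot: [1.0, 0.006, 0.005, -0.004]
wrist_force: [0.5, -0.2, 0.8]
finger_gap: 0.0616
```

```bash
python3 go.py 537.5 303 57 0
```

```text
pos [533.5 312.6  85.9] yaw 0.68 tilt 0.72 F [ 0.5 -0.2  0.8] gap 0.0616 t 3.0
t_tool [ 3.6  9.9 28.9] r_tool [-0.42 -0.59  0.69]
```

Request:
send_rows --increments '[{"tx": 2, "ty": 5, "tz": 0, "rx": -0.4, "ry": -0.6, "rz": 0.5, "grip": 0.7}, {"tx": 0, "ty": 0, "tz": 0, "rx": 0, "ry": 0, "rz": 0, "grip": 0.7}, {"tx": 0, "ty": 0, "tz": 0, "rx": 0, "ry": 0, "rz": 0, "grip": 0.7}]'

```text
clock: 3.3
position: [0.5367, 0.3083, 0.0898]
tcp_rot: [1.0, 0.002, 0.002, -0.001]
wrist_force: [-0.7, -0.2, 0.8]
finger_gap: 0.0614
```

```bash
python3 go.py 537.5 303 57 0
```

```text
pos [536.7 308.3  89.8] yaw 0.18 tilt 0.23 F [-0.7 -0.2  0.8] gap 0.0614 t 3.3
t_tool [ 0.6  5.4 32.8] r_tool [-0.11 -0.21  0.18]
```

Request:
send_rows --increments '[{"tx": 0.5, "ty": 4, "tz": 11, "rx": 0, "ry": 0, "rz": 0, "grip": 0.7}, {"tx": 0, "ty": 0, "tz": 11, "rx": 0, "ry": 0, "rz": 0, "grip": 0.7}, {"tx": 0, "ty": 0, "tz": 8, "rx": 0, "ry": 0, "rz": 0, "grip": 0.7}, {"tx": 0, "ty": 0, "tz": 0, "rx": 0, "ry": 0, "rz": 0, "grip": 0.7}, {"tx": 0, "ty": 0, "tz": 0, "rx": 0, "ry": 0, "rz": 0, "grip": 0.7}]'

```text
clock: 3.8
position: [0.5374, 0.3033, 0.0565]
tcp_rot: [1.0, 0.001, 0.001, -0.001]
wrist_force: [-0.6, -0.5, -0.5]
finger_gap: 0.0616
```

```bash
python3 go.py 537.5 303 57 0
```

```text
pos [537.4 303.3  56.5] yaw 0.12 tilt 0.17 F [-0.6 -0.5 -0.5] gap 0.0616 t 3.8
t_tool [ 0.1  0.3 -0.5] r_tool [-0.09 -0.15  0.12]
```

Well aligned; close, then lift slowly.

Request:
send_rows --increments '[{"tx": 0, "ty": 0, "tz": 0, "rx": 0, "ry": 0, "rz": 0, "grip": 0}, {"tx": 0, "ty": 0, "tz": 0, "rx": 0, "ry": 0, "rz": 0, "grip": 0}, {"tx": 0, "ty": 0, "tz": 0, "rx": 0, "ry": 0, "rz": 0, "grip": 0}, {"tx": 0, "ty": 0, "tz": 0, "rx": 0, "ry": 0, "rz": 0, "grip": 0}, {"tx": 0, "ty": 0, "tz": 0, "rx": 0, "ry": 0, "rz": 0, "grip": 0}, {"tx": 0, "ty": 0, "tz": 0, "rx": 0, "ry": 0, "rz": 0, "grip": 0}]'

```text
clock: 4.4
position: [0.5378, 0.3038, 0.0574]
tcp_rot: [1.0, 0.001, 0.002, -0.001]
wrist_force: [0.3, -0.4, -0.9]
finger_gap: 0.0257
```

```bash
python3 go.py 537.5 303 57 0
```

```text
pos [537.8 303.8  57.4] yaw 0.14 tilt 0.26 F [ 0.3 -0.4 -0.9] gap 0.0257 t 4.4
t_tool [-0.3  0.8  0.4] r_tool [-0.12 -0.22  0.14]
```

Request:
send_rows --increments '[{"tx": 0, "ty": 0, "tz": -15, "rx": 0, "ry": 0, "rz": 0, "grip": 0}, {"tx": 0, "ty": 0, "tz": -30, "rx": 0, "ry": 0, "rz": 0, "grip": 0}, {"tx": 0, "ty": 0, "tz": -30, "rx": 0, "ry": 0, "rz": 0, "grip": 0}, {"tx": 0, "ty": 0, "tz": -30, "rx": 0, "ry": 0, "rz": 0, "grip": 0}, {"tx": 0, "ty": 0, "tz": -30, "rx": 0, "ry": 0, "rz": 0, "grip": 0}, {"tx": 0, "ty": 0, "tz": -15, "rx": 0, "ry": 0, "rz": 0, "grip": 0}, {"tx": 0, "ty": 0, "tz": 0, "rx": 0, "ry": 0, "rz": 0, "grip": 0}, {"tx": 0, "ty": 0, "tz": 0, "rx": 0, "ry": 0, "rz": 0, "grip": 0}]'

```text
clock: 5.2
position: [0.5353, 0.3026, 0.2155]
tcp_rot: [1.0, 0.001, -0.0, -0.0]
wrist_force: [0.5, 0.4, -2.5]
finger_gap: 0.0259
```

```bash
python3 go.py 616.5 -32.5 190 0
```

```text
pos [535.3 302.6 215.5] yaw 0.15 tilt 0.01 F [ 0.5  0.4 -2.5] gap 0.0259 t 5.2
t_tool [ 80.3 335.3  25.5] r_tool [-0.01  0.01  0.15]
```

Request:
send_rows --increments '[{"tx": 5, "ty": 20, "tz": 0, "rx": 0, "ry": 0, "rz": 0, "grip": 0}, {"tx": 10, "ty": 40, "tz": 0, "rx": 0, "ry": 0, "rz": 0, "grip": 0}, {"tx": 10, "ty": 40, "tz": 0, "rx": 0, "ry": 0, "rz": 0, "grip": 0}, {"tx": 10, "ty": 40, "tz": 0, "rx": 0, "ry": 0, "rz": 0, "grip": 0}, {"tx": 10, "ty": 40, "tz": 0, "rx": 0, "ry": 0, "rz": 0, "grip": 0}, {"tx": 10, "ty": 40, "tz": 0, "rx": 0, "ry": 0, "rz": 0, "grip": 0}, {"tx": 10, "ty": 40, "tz": 0, "rx": 0, "ry": 0, "rz": 0, "grip": 0}, {"tx": 5, "ty": 30, "tz": 0, "rx": 0, "ry": 0, "rz": 0, "grip": 0}, {"tx": 0, "ty": 0, "tz": 0, "rx": 0, "ry": 0, "rz": 8, "grip": 0}, {"tx": 0, "ty": 0, "tz": 0, "rx": 0, "ry": 0, "rz": 8, "grip": 0}, {"tx": 0, "ty": 0, "tz": 0, "rx": 0, "ry": 0, "rz": 8, "grip": 0}, {"tx": 0, "ty": 0, "tz": 0, "rx": 0, "ry": 0, "rz": 8, "grip": 0}, {"tx": 0, "ty": 0, "tz": 0, "rx": 0, "ry": 0, "rz": 8, "grip": 0}, {"tx": 0, "ty": 0, "tz": 0, "rx": 0, "ry": 0, "rz": 8, "grip": 0}, {"tx": 0, "ty": 0, "tz": 0, "rx": 0, "ry": 0, "rz": 8, "grip": 0}, {"tx": 0, "ty": 0, "tz": 0, "rx": 0, "ry": 0, "rz": 8, "grip": 0}, {"tx": 0, "ty": 0, "tz": 0, "rx": 0, "ry": 0, "rz": 8, "grip": 0}, {"tx": 0, "ty": 0, "tz": 0, "rx": 0, "ry": 0, "rz": 7, "grip": 0}, {"tx": 0, "ty": 0, "tz": 0, "rx": 0, "ry": 0, "rz": 0, "grip": 0}, {"tx": 0, "ty": 0, "tz": 0, "rx": 0, "ry": 0, "rz": 0, "grip": 0}]'

```text
clock: 7.2
position: [0.5963, 0.0002, 0.178]
tcp_rot: [0.755, -0.655, -0.021, 0.019]
wrist_force: [-0.4, -1.5, -2.5]
finger_gap: 0.0263
```

```bash
python3 go.py 616.5 -32.5 130 -79.3
```

```text
pos [5.963e+02 2.000e-01 1.780e+02] yaw -81.85 tilt 3.21 F [-0.4 -1.5 -2.5] gap 0.0263 t 7.2
t_tool [ 35.6 -18.   46.8] r_tool [ 3.17  0.5  -2.54]
```

Request:
send_rows --increments '[{"tx": 18, "ty": -9, "tz": 20, "rx": 3, "ry": 0.5, "rz": -2, "grip": 0}, {"tx": 15, "ty": -8, "tz": 15, "rx": 0, "ry": 0, "rz": 0, "grip": 0}, {"tx": 0, "ty": 0, "tz": 0, "rx": 0, "ry": 0, "rz": 0, "grip": 0}, {"tx": 0, "ty": 0, "tz": 0, "rx": 0, "ry": 0, "rz": 0, "grip": 0}, {"tx": 0, "ty": 0, "tz": 0, "rx": 0, "ry": 0, "rz": 0, "grip": 0}]'

```text
clock: 7.7
position: [0.6161, -0.0292, 0.1396]
tcp_rot: [0.771, -0.636, -0.002, 0.002]
wrist_force: [0.0, 0.0, -1.8]
finger_gap: 0.0261
```

```bash
python3 go.py 616.7 -32.7 115 -79.5
```

```text
pos [616.1 -29.2 139.6] yaw -79.03 tilt 0.3 F [ 0.   0.  -1.8] gap 0.0261 t 7.7
t_tool [ 3.6 -0.  24.6] r_tool [0.29 0.08 0.47]
```

Request:
send_rows --increments '[{"tx": 3, "ty": 0, "tz": 12, "rx": 0.3, "ry": 0, "rz": 0.4, "grip": 0}, {"tx": 0, "ty": 0, "tz": 9, "rx": 0, "ry": 0, "rz": 0, "grip": 0}, {"tx": 0, "ty": 0, "tz": 0, "rx": 0, "ry": 0, "rz": 0, "grip": 0}, {"tx": 0, "ty": 0, "tz": 0, "rx": 0, "ry": 0, "rz": 0, "grip": 0}]'

```text
clock: 8.1
position: [0.617, -0.0309, 0.1186]
tcp_rot: [0.77, -0.638, 0.0, -0.001]
wrist_force: [-0.1, -0.6, -2.1]
finger_gap: 0.0256
```

```bash
python3 go.py 616.7 -32.7 105 -79.5; python3 - <<'E'
from m import *
for n,c in (('top',(290,390,170,310)),('side',(250,410,170,330))):
    im,h,P=load(n,True); np.save(n+'P.npy',P)
    a,b,e,f=c; cv2.imwrite(f'pics/{n}1.png',cv2.resize(im[e:f,a:b,::-1],None,fx=3.7,fy=3.7,interpolation=cv2.INTER_CUBIC)); 
a=cv2.imread('pics/top1.png');b=cv2.imread('pics/side1.png');H=max(a.shape[0],b.shape[0]);pad=lambda x:cv2.copyMakeBorder(x,0,H-x.shape[0],0,0,0)
cv2.imwrite('pics/both1.png',cv2.resize(np.hstack([pad(a),pad(b)]),None,fx=.83,fy=.83))
im,h,P=load('side',True); Z=P[...,2]
r=R.from_euler('z',10.5,degrees=True).as_matrix(); Q=(P-np.array([.6167,-.0327,0]))@r*1000
m=win((Z>.055)&(Z<.1)&(np.hypot(Q[...,0],Q[...,1])<50),250,410,170,330)
for lo,hi in ((50,62),(62,72),(72,80),(80,100),(100,140)):
    k=win((Q[...,2]>lo)&(Q[...,2]<hi)&(np.hypot(Q[...,0],Q[...,1])<50),250,410,170,330); print(lo,k.sum(),k.sum() and (Q[k].min(0).round(1),Q[k].max(0).round(1)))
E
```

```text
pos [617.  -30.9 118.6] yaw -79.3 tilt 0.18 F [-0.1 -0.6 -2.1] gap 0.0256 t 8.1
t_tool [ 1.7  0.6 13.6] r_tool [-0.16  0.06  0.2 ]
50 5 (array([-22.1, -10.1,  59. ]), array([26.9,  2.8, 62. ]))
62 79 (array([-24. , -14. ,  62.3]), array([27.5, 12.1, 71.5]))
72 26 (array([-31.2, -14.6,  73.3]), array([30.1, 16.8, 80. ]))
80 274 (array([-33.9, -18.2,  80.1]), array([36.3, 17.7, 99.8]))
100 220 (array([-33.8, -23.1, 100.3]), array([ 32.7,  11.8, 139.9]))
```

View pics/both1.png

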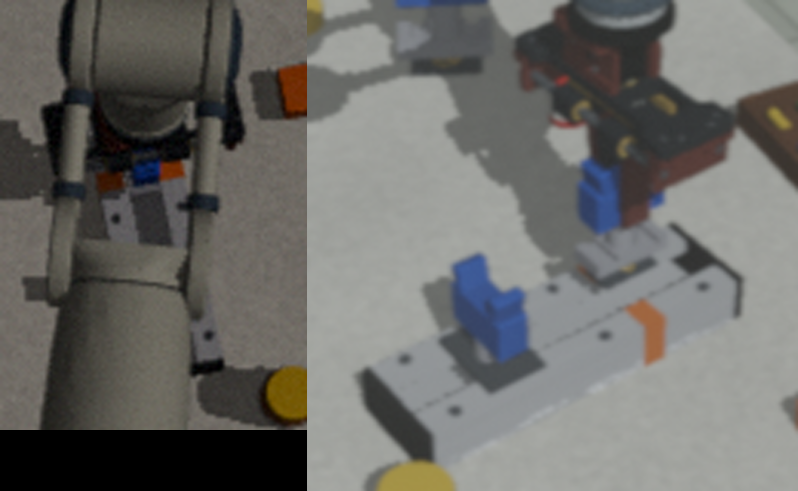

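Side view shows the rest held lengthwise just above the slot at the band (crop 625,250), nut aligned with the rail. Fine-correct, then descend.

Request:
send_rows --increments '[{"tx": 1.5, "ty": 0.5, "tz": 8, "rx": -0.1, "ry": 0, "rz": 0.2, "grip": 0}, {"tx": 0, "ty": 0, "tz": 5, "rx": 0, "ry": 0, "rz": 0, "grip": 0}, {"tx": 0, "ty": 0, "tz": 0, "rx": 0, "ry": 0, "rz": 0, "grip": 0}, {"tx": 0, "ty": 0, "tz": 0, "rx": 0, "ry": 0, "rz": 0, "grip": 0}]'

```text
clock: 8.65
position: [0.6172, -0.0328, 0.1053]
tcp_rot: [0.769, -0.64, 0.0, -0.001]
wrist_force: [0.1, 0.8, -2.9]
finger_gap: 0.0255
```

```bash
python3 go.py 616.7 -32.7 80 -79.5
```

```text
pos [617.2 -32.8 105.3] yaw -79.53 tilt 0.13 F [ 0.1  0.8 -2.9] gap 0.0255 t 8.65
t_tool [-0.2  0.6 25.3] r_tool [-0.13  0.04 -0.03]
```

Request:
send_rows --increments '[{"tx": 0, "ty": 0.5, "tz": 7, "rx": 0, "ry": 0, "rz": 0, "grip": 0}, {"tx": 0, "ty": 0, "tz": 7, "rx": 0, "ry": 0, "rz": 0, "grip": 0}, {"tx": 0, "ty": 0, "tz": 5, "rx": 0, "ry": 0, "rz": 0, "grip": 0}, {"tx": 0, "ty": 0, "tz": 0, "rx": 0, "ry": 0, "rz": 0, "grip": 0}, {"tx": 0, "ty": 0, "tz": 0, "rx": 0, "ry": 0, "rz": 0, "grip": 0}]'

```text
clock: 9.15
position: [0.6165, -0.0328, 0.0841]
tcp_rot: [0.769, -0.64, 0.0, -0.001]
wrist_force: [0.2, -0.4, -2.0]
finger_gap: 0.0259
```

```bash
python3 go.py 616.7 -32.7 67 -79.5
```

```text
pos [616.5 -32.8  84.1] yaw -79.53 tilt 0.1 F [ 0.2 -0.4 -2. ] gap 0.0259 t 9.15
t_tool [-0.  -0.2 17.1] r_tool [-0.09  0.05 -0.03]
```

Request:
send_rows --increments '[{"tx": 0, "ty": 0, "tz": 6, "rx": 0, "ry": 0, "rz": 0, "grip": 0}, {"tx": 0, "ty": 0, "tz": 5, "rx": 0, "ry": 0, "rz": 0, "grip": 0}, {"tx": 0, "ty": 0, "tz": 4, "rx": 0, "ry": 0, "rz": 0, "grip": 0}, {"tx": 0, "ty": 0, "tz": 0, "rx": 0, "ry": 0, "rz": 0, "grip": 0}, {"tx": 0, "ty": 0, "tz": 0, "rx": 0, "ry": 0, "rz": 0, "grip": 0}]'

```text
clock: 9.65
position: [0.6167, -0.0328, 0.068]
tcp_rot: [0.769, -0.64, 0.0, -0.001]
wrist_force: [0.7, 0.4, -2.3]
finger_gap: 0.0257
```

```bash
python3 go.py 616.7 -32.7 55.5 -79.5
```

```text
pos [616.7 -32.8  68. ] yaw -79.52 tilt 0.12 F [ 0.7  0.4 -2.3] gap 0.0257 t 9.65
t_tool [-0.  -0.  12.5] r_tool [-0.11  0.05 -0.02]
```

Request:
send_rows --increments '[{"tx": 0, "ty": 0, "tz": 5, "rx": 0, "ry": 0, "rz": 0, "grip": 0}, {"tx": 0, "ty": 0, "tz": 4, "rx": 0, "ry": 0, "rz": 0, "grip": 0}, {"tx": 0, "ty": 0, "tz": 3, "rx": 0, "ry": 0, "rz": 0, "grip": 0}, {"tx": 0, "ty": 0, "tz": 0, "rx": 0, "ry": 0, "rz": 0, "grip": 0}, {"tx": 0, "ty": 0, "tz": 0, "rx": 0, "ry": 0, "rz": 0, "grip": 0}]'

```text
clock: 10.15
position: [0.6173, -0.0328, 0.0634]
tcp_rot: [0.769, -0.64, 0.002, -0.002]
wrist_force: [-4.7, -0.3, 6.6]
finger_gap: 0.0256
```

```bash
python3 go.py 616.7 -32.7 55.5 10.5
```

```text
pos [617.3 -32.8  63.4] yaw -79.52 tilt 0.35 F [-4.7 -0.3  6.6] gap 0.0256 t 10.15
t_tool [-0.2  0.6  7.9] r_tool [ -0.25  -0.29 -90.02]
```

Request:
send_rows --increments '[{"tx": 0, "ty": 0.5, "tz": 5, "rx": 0, "ry": -0.3, "rz": 0, "grip": 0}, {"tx": 0, "ty": 0, "tz": 5, "rx": 0, "ry": 0, "rz": 0, "grip": 0}, {"tx": 0, "ty": 0, "tz": 3, "rx": 0, "ry": 0, "rz": 0, "grip": 0}, {"tx": 0, "ty": 0, "tz": 3, "rx": 0, "ry": 0, "rz": 0, "grip": 0}]'

```text
clock: 10.55
position: [0.6174, -0.033, 0.0567]
tcp_rot: [0.769, -0.64, 0.002, -0.005]
wrist_force: [-6.0, -0.0, 9.1]
finger_gap: 0.0259
```

```bash
python3 go.py 616.7 -32.7 55.5 10.5
```

```text
pos [617.4 -33.   56.7] yaw -79.53 tilt 0.65 F [-6.  -0.   9.1] gap 0.0259 t 10.55
t_tool [-0.4  0.6  1.2] r_tool [ -0.62  -0.36 -90.03]
```

Request:
send_rows --increments '[{"tx": 0, "ty": 0.5, "tz": 3, "rx": -0.5, "ry": -0.3, "rz": 0, "grip": 0}, {"tx": 0, "ty": 0, "tz": 2.5, "rx": 0, "ry": 0, "rz": -4, "grip": 0}, {"tx": 0, "ty": 0, "tz": 2, "rx": 0, "ry": 0, "rz": -5, "grip": 0}]'

```text
clock: 10.85
position: [0.6187, -0.0335, 0.0573]
tcp_rot: [0.818, -0.576, 0.001, -0.005]
wrist_force: [-3.6, 1.2, 8.7]
finger_gap: 0.0261
```

```bash
python3 go.py 616.7 -32.7 55.5 10.5
```

```text
pos [618.7 -33.5  57.3] yaw -70.32 tilt 0.62 F [-3.6  1.2  8.7] gap 0.0261 t 10.85
t_tool [-1.4  1.7  1.8] r_tool [ -0.63  -0.22 -80.82]
```

Request:
send_rows --increments '[{"tx": -0.8, "ty": 1, "tz": 4, "rx": -0.5, "ry": 0, "rz": 0, "grip": 0}, {"tx": -0.3, "ty": 0.5, "tz": 3.5, "rx": 0, "ry": 0, "rz": 0, "grip": 0}, {"tx": 0, "ty": 0, "tz": 3, "rx": 0, "ry": 0, "rz": -5, "grip": 0}, {"tx": 0, "ty": 0, "tz": 3, "rx": 0, "ry": 0, "rz": -6, "grip": 0}]'

```text
clock: 11.25
position: [0.6205, -0.0333, 0.0559]
tcp_rot: [0.871, -0.491, 0.005, -0.004]
wrist_force: [-3.6, 1.8, 9.0]
finger_gap: 0.0258
```

```bash
python3 go.py 616.7 -32.7 55.5 10.5
```

```text
pos [620.5 -33.3  55.9] yaw -58.88 tilt 0.77 F [-3.6  1.8  9. ] gap 0.0258 t 11.25
t_tool [-2.4  2.9  0.4] r_tool [ -0.46  -0.67 -69.38]
```

Request:
send_rows --increments '[{"tx": -1, "ty": 1.5, "tz": 2.5, "rx": -0.4, "ry": -0.5, "rz": -5, "grip": 0}, {"tx": -1, "ty": 1, "tz": 3, "rx": 0, "ry": 0, "rz": -6, "grip": 0}, {"tx": -0.5, "ty": 0.5, "tz": 3, "rx": 0, "ry": -0.3, "rz": -6, "grip": 0}, {"tx": -0.5, "ty": 0, "tz": 3, "rx": 0, "ry": 0, "rz": -6, "grip": 0}]'

```text
clock: 11.65
position: [0.6214, -0.0323, 0.0572]
tcp_rot: [0.954, -0.3, 0.006, -0.007]
wrist_force: [-4.1, 0.4, 9.9]
finger_gap: 0.0257
```

```bash
python3 go.py 616.7 -32.7 55.5 10.5
```

```text
pos [621.4 -32.3  57.2] yaw -34.89 tilt 1.05 F [-4.1  0.4  9.9] gap 0.0257 t 11.65
t_tool [-3.6  3.   1.6] r_tool [ -0.71  -0.81 -45.38]
```

Request:
send_rows --increments '[{"tx": -2.5, "ty": 2, "tz": 4, "rx": -0.7, "ry": -0.8, "rz": 0, "grip": 0}, {"tx": -2, "ty": 1.5, "tz": 4, "rx": -0.3, "ry": -0.4, "rz": 0, "grip": 0}, {"tx": -1, "ty": 1, "tz": 3.5, "rx": 0, "ry": -0.3, "rz": -5, "grip": 0}, {"tx": -1, "ty": 0.5, "tz": 3.5, "rx": -0.2, "ry": -0.3, "rz": -6, "grip": 0}]'

```text
clock: 12.05
position: [0.6222, -0.0322, 0.0569]
tcp_rot: [0.979, -0.202, 0.002, -0.004]
wrist_force: [-2.2, 0.2, 8.6]
finger_gap: 0.0259
```

```bash
python3 go.py 616.7 -32.7 55.5 10.5
```

```text
pos [622.2 -32.2  56.9] yaw -23.34 tilt 0.55 F [-2.2  0.2  8.6] gap 0.0259 t 12.05
t_tool [-4.9  2.7  1.4] r_tool [ -0.48  -0.28 -33.84]
```

Request:
send_rows --increments '[{"tx": -4, "ty": 2, "tz": 4, "rx": -0.4, "ry": -0.3, "rz": -4, "grip": 0}, {"tx": -4, "ty": 1.5, "tz": 4, "rx": -0.2, "ry": -0.3, "rz": -6, "grip": 0}, {"tx": -3, "ty": 1, "tz": 3.5, "rx": -0.2, "ry": -0.3, "rz": -6, "grip": 0}, {"tx": -3, "ty": 0.5, "tz": 3.5, "rx": -0.2, "ry": -0.3, "rz": -6, "grip": 0}]'

```text
clock: 12.45
position: [0.6194, -0.0321, 0.058]
tcp_rot: [1.0, -0.003, 0.009, 0.002]
wrist_force: [1.5, 1.1, 8.6]
finger_gap: 0.0261
```

```bash
python3 go.py 616.7 -32.7 55.5 10.5
```

```text
pos [619.4 -32.1  58. ] yaw -0.39 tilt 1.01 F [1.5 1.1 8.6] gap 0.0261 t 12.45
t_tool [-2.7  0.6  2.5] r_tool [  0.34  -0.95 -10.89]
```

Request:
send_rows --increments '[{"tx": -1.5, "ty": 0.5, "tz": 5, "rx": 0.3, "ry": -0.8, "rz": 0, "grip": 0}, {"tx": -1.5, "ty": 0, "tz": 4, "rx": 0, "ry": -0.4, "rz": -5, "grip": 0}, {"tx": -1, "ty": 0, "tz": 3, "rx": 0, "ry": -0.3, "rz": -6, "grip": 0}, {"tx": 0, "ty": 0, "tz": 2.5, "rx": 0, "ry": -0.3, "rz": 0, "grip": 0}]'

```text
clock: 12.85
position: [0.6214, -0.0321, 0.0572]
tcp_rot: [0.995, 0.098, 0.003, 0.001]
wrist_force: [-6.9, 0.1, 9.0]
finger_gap: 0.0256
```

```bash
python3 go.py 616.7 -32.7 63.5 10.5
```

```text
pos [621.4 -32.1  57.2] yaw 11.3 tilt 0.31 F [-6.9  0.1  9. ] gap 0.0256 t 12.85
t_tool [-4.7 -0.3 -6.3] r_tool [ 0.12 -0.29  0.8 ]
```

Request:
send_rows --increments '[{"tx": -3, "ty": 0, "tz": -2, "rx": 0, "ry": -0.3, "rz": 0.6, "grip": 0}, {"tx": -2, "ty": 0, "tz": -2, "rx": 0, "ry": 0, "rz": 0, "grip": 0}, {"tx": -1, "ty": 0, "tz": -2, "rx": 0, "ry": 0, "rz": 0, "grip": 0}, {"tx": 0, "ty": 0, "tz": 0, "rx": 0, "ry": 0, "rz": 0, "grip": 0}, {"tx": 0, "ty": 0, "tz": 0, "rx": 0, "ry": 0, "rz": 0, "grip": 0}]'

```text
clock: 13.35
position: [0.6201, -0.0326, 0.0633]
tcp_rot: [0.996, 0.093, 0.006, 0.001]
wrist_force: [-0.1, 0.6, 0.5]
finger_gap: 0.0258
```

```bash
python3 go.py 616.7 -32.7 63.5 10.5
```

```text
pos [620.1 -32.6  63.3] yaw 10.7 tilt 0.71 F [-0.1  0.6  0.5] gap 0.0258 t 13.35
t_tool [-3.3 -0.6 -0.2] r_tool [ 0.17 -0.69  0.2 ]
```

Height corresponds to origin ≈ 21.9 mm: the grooves appear caught. Release and retreat upward.

Request:
send_rows --increments '[{"tx": 0, "ty": 0, "tz": 0, "rx": 0, "ry": 0, "rz": 0, "grip": 0.6}, {"tx": 0, "ty": 0, "tz": 0, "rx": 0, "ry": 0, "rz": 0, "grip": 0.6}, {"tx": 0, "ty": 0, "tz": 0, "rx": 0, "ry": 0, "rz": 0, "grip": 0.6}, {"tx": 0, "ty": 0, "tz": 0, "rx": 0, "ry": 0, "rz": 0, "grip": 0.6}, {"tx": 0, "ty": 0, "tz": -10, "rx": 0, "ry": 0, "rz": 0, "grip": 0.6}, {"tx": 0, "ty": 0, "tz": -30, "rx": 0, "ry": 0, "rz": 0, "grip": 0.6}, {"tx": 0, "ty": 0, "tz": -40, "rx": 0, "ry": 0, "rz": 0, "grip": 0.6}, {"tx": 0, "ty": 0, "tz": -40, "rx": 0, "ry": 0, "rz": 0, "grip": 0.6}, {"tx": 0, "ty": 0, "tz": -30, "rx": 0, "ry": 0, "rz": 0, "grip": 0.6}, {"tx": 0, "ty": 0, "tz": 0, "rx": 0, "ry": 0, "rz": 0, "grip": 0.6}, {"tx": 0, "ty": 0, "tz": 0, "rx": 0, "ry": 0, "rz": 0, "grip": 0.6}]'

```text
clock: 14.45
position: [0.6174, -0.0324, 0.2227]
tcp_rot: [0.996, 0.093, 0.007, 0.001]
wrist_force: [-0.1, 0.1, 0.3]
finger_gap: 0.0528
```

```bash
python3 go.py 526.5 -317.3 150 77.9; cat > rv.py <<'E'
from m import *
im,h,P=load('side',True); Z=P[...,2]
r=R.from_euler('z',10.5,degrees=True).as_matrix(); Q=(P-np.array([.5577,-.0437,0]))@r*1000
k=blue(h)&(np.abs(Q[...,1])<50)&(Q[...,2]>55)&(Q[...,2]<130)
for a,b in((-100,-20),(20,100)):
    q=Q[k&(Q[...,0]>a)&(Q[...,0]<b)]; print(len(q),np.percentile(q,2,0).round(1),np.percentile(q,98,0).round(1)); t=q[q[:,2]>q[:,2].max()-12]; print('  top',rect(t/1000))
cv2.imwrite('pics/side2.png',cv2.resize(im[180:330,250:410,::-1],None,fx=4,fy=4,interpolation=cv2.INTER_CUBIC))
E
python3 rv.py
```

```text
pos [617.4 -32.4 222.7] yaw 10.72 tilt 0.81 F [-0.1  0.1  0.3] gap 0.0528 t 14.45
t_tool [-143.3  262.7   71.8] r_tool [  0.66  -0.56 -67.18]
355 [-74.5 -34.   69.1] [-52.6  24.8 117.1]
  top (array([-64.2,  -3. ]), array([24.6, 59.5]), np.float32(91.8))
313 [ 49.1 -32.8  69.9] [ 71.9  24.3 118.1]
  top (array([60.3, -2.9]), array([23.1, 58.7]), np.float32(90.3))
```

View pics/side2.png

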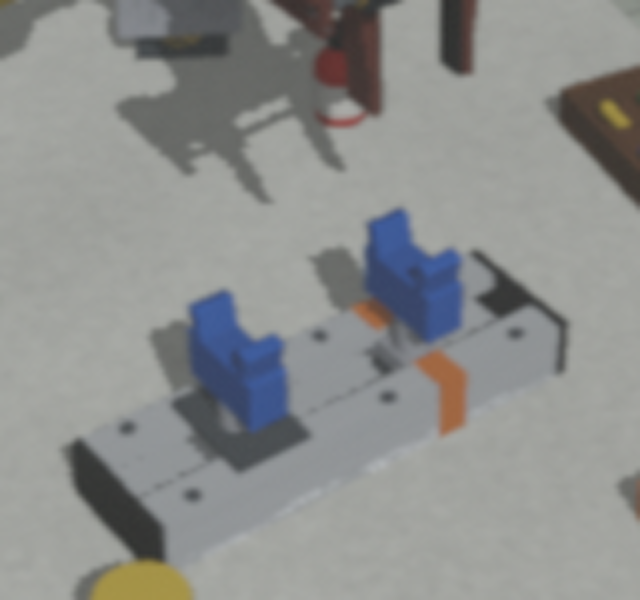

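The picture shows the rest locked across the slot over the orange band (crop 415,270), the same height, angle and lateral position as the fixed cradle; band offset ~4 mm. Now the rod.

Request:
send_rows --increments '[{"tx": 0, "ty": 0, "tz": 0, "rx": 0.6, "ry": -0.6, "rz": -6, "grip": 0.6}, {"tx": 0, "ty": 0, "tz": 0, "rx": 0, "ry": 0, "rz": -8.4, "grip": 0.6}, {"tx": 0, "ty": 0, "tz": 0, "rx": 0, "ry": 0, "rz": -8.4, "grip": 0.6}, {"tx": 0, "ty": 0, "tz": 0, "rx": 0, "ry": 0, "rz": -8.4, "grip": 0.6}, {"tx": 0, "ty": 0, "tz": 0, "rx": 0, "ry": 0, "rz": -8.4, "grip": 0.6}, {"tx": 0, "ty": 0, "tz": 0, "rx": 0, "ry": 0, "rz": -8.4, "grip": 0.6}, {"tx": 0, "ty": 0, "tz": 0, "rx": 0, "ry": 0, "rz": -8.4, "grip": 0.6}, {"tx": 0, "ty": 0, "tz": 0, "rx": 0, "ry": 0, "rz": -8.4, "grip": 0.6}, {"tx": -40, "ty": -4, "tz": 0, "rx": 0, "ry": 0, "rz": 0, "grip": 0.6}, {"tx": -40, "ty": -4, "tz": 0, "rx": 0, "ry": 0, "rz": 0, "grip": 0.6}, {"tx": -40, "ty": -4, "tz": 0, "rx": 0, "ry": 0, "rz": 0, "grip": 0.6}, {"tx": -40, "ty": -4, "tz": 0, "rx": 0, "ry": 0, "rz": 0, "grip": 0.6}, {"tx": -40, "ty": -4, "tz": 0, "rx": 0, "ry": 0, "rz": 0, "grip": 0.6}, {"tx": -40, "ty": -4, "tz": 0, "rx": 0, "ry": 0, "rz": 0, "grip": 0.6}, {"tx": -30, "ty": -4, "tz": 0, "rx": 0, "ry": 0, "rz": 0, "grip": 0.6}, {"tx": 0, "ty": 0, "tz": 0, "rx": 0, "ry": 0, "rz": 0, "grip": 0.6}, {"tx": 0, "ty": 0, "tz": 0, "rx": 0, "ry": 0, "rz": 0, "grip": 0.6}, {"tx": 0, "ty": 0, "tz": 0, "rx": 0, "ry": 0, "rz": 0, "grip": 0.6}]'

```text
clock: 16.3
position: [0.517, -0.2936, 0.1806]
tcp_rot: [0.779, 0.627, -0.014, -0.027]
wrist_force: [0.2, -0.2, -0.5]
finger_gap: 0.0529
```

```bash
python3 go.py 526.5 -317.3 100 77.9
```

```text
pos [ 517.  -293.6  180.6] yaw 77.61 tilt 3.44 F [ 0.2 -0.2 -0.5] gap 0.0529 t 16.3
t_tool [-22.1  19.   79.4] r_tool [-3.37 -0.71 -0.27]
```

Request:
send_rows --increments '[{"tx": -10, "ty": 6, "tz": 20, "rx": -3, "ry": -0.7, "rz": 0, "grip": 0.6}, {"tx": -7, "ty": 6, "tz": 25, "rx": 0, "ry": 0, "rz": 0, "grip": 0.6}, {"tx": -4, "ty": 3, "tz": 25, "rx": 0, "ry": 0, "rz": 0, "grip": 0.6}, {"tx": 0, "ty": 0, "tz": 0, "rx": 0, "ry": 0, "rz": 0, "grip": 0.6}, {"tx": 0, "ty": 0, "tz": 0, "rx": 0, "ry": 0, "rz": 0, "grip": 0.6}, {"tx": 0, "ty": 0, "tz": 0, "rx": 0, "ry": 0, "rz": 0, "grip": 0.6}]'

```text
clock: 16.9
position: [0.5299, -0.3093, 0.109]
tcp_rot: [0.776, 0.631, -0.0, -0.002]
wrist_force: [-0.8, 0.0, -0.0]
finger_gap: 0.0527
```

```bash
python3 go.py 526.5 -317.3 45 77.9
```

```text
pos [ 529.9 -309.3  109. ] yaw 78.24 tilt 0.21 F [-0.8  0.  -0. ] gap 0.0527 t 16.9
t_tool [-8.6 -1.5 64. ] r_tool [-0.19 -0.09  0.34]
```

Request:
send_rows --increments '[{"tx": -7, "ty": -1, "tz": 12, "rx": 0, "ry": 0, "rz": 0, "grip": 0.6}, {"tx": 0, "ty": 0, "tz": 18, "rx": 0, "ry": 0, "rz": 0, "grip": 0.6}, {"tx": 0, "ty": 0, "tz": 18, "rx": 0, "ry": 0, "rz": 0, "grip": 0.6}, {"tx": 0, "ty": 0, "tz": 8, "rx": 0, "ry": 0, "rz": 0, "grip": 0.6}, {"tx": 0, "ty": 0, "tz": 0, "rx": 0, "ry": 0, "rz": 0, "grip": 0.6}, {"tx": 0, "ty": 0, "tz": 0, "rx": 0, "ry": 0, "rz": 0, "grip": 0.6}]'

```text
clock: 17.5
position: [0.5298, -0.318, 0.0566]
tcp_rot: [0.775, 0.632, 0.001, 0.003]
wrist_force: [-0.1, 0.3, -0.3]
finger_gap: 0.0527
```

```bash
python3 go.py 526.5 -317.3 4 77.9
```

```text
pos [ 529.8 -318.    56.6] yaw 78.34 tilt 0.39 F [-0.1  0.3 -0.3] gap 0.0527 t 17.5
t_tool [ 0.2 -3.7 52.6] r_tool [0.35 0.16 0.44]
```

Request:
send_rows --increments '[{"tx": 0, "ty": -2, "tz": 10, "rx": 0.3, "ry": 0.2, "rz": 0.4, "grip": 0.6}, {"tx": 0, "ty": -1, "tz": 13, "rx": 0, "ry": 0, "rz": 0, "grip": 0.6}, {"tx": 0, "ty": 0, "tz": 12, "rx": 0, "ry": 0, "rz": 0, "grip": 0.6}, {"tx": 0, "ty": 0, "tz": 6, "rx": 0, "ry": 0, "rz": 0, "grip": 0.6}, {"tx": 0, "ty": 0, "tz": 0, "rx": 0, "ry": 0, "rz": 0, "grip": 0.6}, {"tx": 0, "ty": 0, "tz": 0, "rx": 0, "ry": 0, "rz": 0, "grip": 0.6}]'

```text
clock: 18.1
position: [0.5272, -0.318, 0.0135]
tcp_rot: [0.778, 0.629, 0.001, 0.001]
wrist_force: [1.1, 0.2, 0.4]
finger_gap: 0.0525
```

```bash
python3 go.py 526.5 -317.3 4 77.9
```

```text
pos [ 527.2 -318.    13.5] yaw 77.9 tilt 0.13 F [1.1 0.2 0.4] gap 0.0525 t 18.1
t_tool [ 0.5 -0.9  9.5] r_tool [ 0.13 -0.01 -0.  ]
```

Request:
send_rows --increments '[{"tx": 0, "ty": 0, "tz": 6, "rx": 0, "ry": 0, "rz": 0, "grip": 0.6}, {"tx": 0, "ty": 0, "tz": 2, "rx": 0, "ry": 0, "rz": 0, "grip": 0.6}, {"tx": 0, "ty": 0, "tz": 0, "rx": 0, "ry": 0, "rz": 0, "grip": 0.6}, {"tx": 0, "ty": 0, "tz": 0, "rx": 0, "ry": 0, "rz": 0, "grip": 0.6}]'

```text
clock: 18.5
position: [0.5278, -0.3182, 0.0058]
tcp_rot: [0.778, 0.629, 0.001, 0.002]
wrist_force: [-0.2, 0.4, -0.8]
finger_gap: 0.0526
```

```bash
python3 go.py 526.5 -317.3 4 77.9
```

```text
pos [ 527.8 -318.2    5.8] yaw 77.91 tilt 0.22 F [-0.2  0.4 -0.8] gap 0.0526 t 18.5
t_tool [ 0.6 -1.5  1.7] r_tool [0.22 0.02 0.01]
```

Request:
send_rows --increments '[{"tx": 0, "ty": -1, "tz": 1.5, "rx": 0, "ry": 0, "rz": 0, "grip": 0}, {"tx": 0, "ty": 0, "tz": 0, "rx": 0, "ry": 0, "rz": 0, "grip": 0}, {"tx": 0, "ty": 0, "tz": 0, "rx": 0, "ry": 0, "rz": 0, "grip": 0}, {"tx": 0, "ty": 0, "tz": 0, "rx": 0, "ry": 0, "rz": 0, "grip": 0}, {"tx": 0, "ty": 0, "tz": 0, "rx": 0, "ry": 0, "rz": 0, "grip": 0}, {"tx": 0, "ty": 0, "tz": 0, "rx": 0, "ry": 0, "rz": 0, "grip": 0}]'

```text
clock: 19.1
position: [0.5272, -0.3182, 0.0049]
tcp_rot: [0.778, 0.629, 0.001, 0.002]
wrist_force: [0.2, -0.4, -0.3]
finger_gap: 0.0236
```

```bash
python3 go.py 557.7 -43.7 190 100.5
```

```text
pos [ 527.2 -318.2    4.9] yaw 77.91 tilt 0.29 F [ 0.2 -0.4 -0.3] gap 0.0236 t 19.1
t_tool [ 274.6  -26.7 -185.4] r_tool [  0.27   0.1  -22.59]
```

Request:
send_rows --increments '[{"tx": 0, "ty": 0, "tz": -15, "rx": 0, "ry": 0, "rz": 0, "grip": 0}, {"tx": 0, "ty": 0, "tz": -30, "rx": 0, "ry": 0, "rz": 0, "grip": 0}, {"tx": 0, "ty": 0, "tz": -35, "rx": 0, "ry": 0, "rz": 0, "grip": 0}, {"tx": 0, "ty": 0, "tz": -35, "rx": 0, "ry": 0, "rz": 0, "grip": 0}, {"tx": 0, "ty": 0, "tz": -35, "rx": 0, "ry": 0, "rz": 0, "grip": 0}, {"tx": 0, "ty": 0, "tz": -25, "rx": 0, "ry": 0, "rz": 0, "grip": 0}, {"tx": 0, "ty": 0, "tz": -10, "rx": 0, "ry": 0, "rz": -6, "grip": 0}, {"tx": 0, "ty": 0, "tz": -5, "rx": 0, "ry": 0, "rz": -8, "grip": 0}, {"tx": 0, "ty": 0, "tz": 0, "rx": 0, "ry": 0, "rz": -8, "grip": 0}, {"tx": 0, "ty": 0, "tz": 0, "rx": 0, "ry": 0, "rz": 0, "grip": 0}, {"tx": 0, "ty": 0, "tz": 0, "rx": 0, "ry": 0, "rz": 0, "grip": 0}]'

```text
clock: 20.2
position: [0.5247, -0.3171, 0.2125]
tcp_rot: [0.64, 0.769, 0.001, 0.004]
wrist_force: [-0.2, -0.6, -2.4]
finger_gap: 0.0237
```

```bash
python3 go.py 557.7 -43.7 190 100.5
```

```text
pos [ 524.7 -317.1  212.5] yaw 100.46 tilt 0.49 F [-0.2 -0.6 -2.4] gap 0.0237 t 20.2
t_tool [263.   81.9  21.6] r_tool [ 0.38  0.32 -0.03]
```

Request:
send_rows --increments '[{"tx": 20, "ty": 6, "tz": 0, "rx": 0.3, "ry": 0.3, "rz": 0, "grip": 0}, {"tx": 40, "ty": 12, "tz": 0, "rx": 0, "ry": 0, "rz": 0, "grip": 0}, {"tx": 40, "ty": 12, "tz": 0, "rx": 0, "ry": 0, "rz": 0, "grip": 0}, {"tx": 40, "ty": 12, "tz": 0, "rx": 0, "ry": 0, "rz": 0, "grip": 0}, {"tx": 40, "ty": 12, "tz": 0, "rx": 0, "ry": 0, "rz": 0, "grip": 0}, {"tx": 40, "ty": 12, "tz": 0, "rx": 0, "ry": 0, "rz": 0, "grip": 0}, {"tx": 20, "ty": 6, "tz": 0, "rx": 0, "ry": 0, "rz": 0, "grip": 0}, {"tx": 0, "ty": 0, "tz": 0, "rx": 0, "ry": 0, "rz": 0, "grip": 0}, {"tx": 0, "ty": 0, "tz": 0, "rx": 0, "ry": 0, "rz": 0, "grip": 0}, {"tx": 0, "ty": 0, "tz": 0, "rx": 0, "ry": 0, "rz": 0, "grip": 0}]'

```text
clock: 21.2
position: [0.5533, -0.0609, 0.2105]
tcp_rot: [0.653, 0.757, -0.001, -0.002]
wrist_force: [0.2, 1.1, -1.8]
finger_gap: 0.0234
```

```bash
python3 go.py 557.7 -43.7 150 100.5
```

```text
pos [553.3 -60.9 210.5] yaw 98.45 tilt 0.26 F [ 0.2  1.1 -1.8] gap 0.0234 t 21.2
t_tool [16.3  7.2 60.5] r_tool [-0.24 -0.1  -2.04]
```

Request:
send_rows --increments '[{"tx": 7, "ty": 3, "tz": 15, "rx": 0, "ry": 0, "rz": -2, "grip": 0}, {"tx": 7, "ty": 3, "tz": 15, "rx": 0, "ry": 0, "rz": 0, "grip": 0}, {"tx": 0, "ty": 0, "tz": 15, "rx": 0, "ry": 0, "rz": 0, "grip": 0}, {"tx": 0, "ty": 0, "tz": 0, "rx": 0, "ry": 0, "rz": 0, "grip": 0}, {"tx": 0, "ty": 0, "tz": 0, "rx": 0, "ry": 0, "rz": 0, "grip": 0}, {"tx": 0, "ty": 0, "tz": 0, "rx": 0, "ry": 0, "rz": 0, "grip": 0}]'

```text
clock: 21.8
position: [0.5556, -0.0484, 0.1586]
tcp_rot: [0.641, 0.767, -0.003, -0.004]
wrist_force: [0.2, 0.2, -1.4]
finger_gap: 0.0231
```

```bash
python3 go.py 557.7 -43.7 125 100.5; python3 - <<'E'
from m import *
im,h,P=load('side',True)
r=R.from_euler('z',10.5,degrees=True).as_matrix(); Q=(P-np.array([.5577,-.0437,0]))@r*1000
c=red(h)&(np.abs(Q[...,1])<40)&(np.abs(Q[...,0])<130)&(Q[...,2]>100)&(Q[...,2]<230)
k,l,s,cc=cv2.connectedComponentsWithStats(c.astype(np.uint8))
for i in range(1,k):
    if s[i,4]>10: print(s[i,4],Q[l==i].min(0).round(1),Q[l==i].max(0).round(1))
E
```

```text
pos [555.6 -48.4 158.6] yaw 100.23 tilt 0.53 F [ 0.2  0.2 -1.4] gap 0.0231 t 21.8
t_tool [ 4.2  3.2 33.6] r_tool [-0.51 -0.15 -0.26]
16 [ 84.3 -20.6 164.4] [ 92.3 -10.9 180.2]
38 [-105.3  -18.9  168.8] [-93.1  -3.7 184. ]
```

Request:
send_rows --increments '[{"tx": 3.5, "ty": 3.5, "tz": 10, "rx": -0.5, "ry": 0, "rz": -0.3, "grip": 0}, {"tx": 0, "ty": 0.5, "tz": 10, "rx": 0, "ry": 0, "rz": 0, "grip": 0}, {"tx": 0, "ty": 0, "tz": 6, "rx": 0, "ry": 0, "rz": 0, "grip": 0}, {"tx": 0, "ty": 0, "tz": 0, "rx": 0, "ry": 0, "rz": 0, "grip": 0}, {"tx": 0, "ty": 0, "tz": 0, "rx": 0, "ry": 0, "rz": 0, "grip": 0}, {"tx": 0, "ty": 0, "tz": 0, "rx": 0, "ry": 0, "rz": 0, "grip": 0}]'

```text
clock: 22.45
position: [0.5598, -0.044, 0.1317]
tcp_rot: [0.639, 0.769, 0.002, 0.0]
wrist_force: [-0.5, 0.2, -2.1]
finger_gap: 0.0235
```

```bash
python3 go.py 558.7 -43.5 100.5 100.5
```

```text
pos [559.8 -44.  131.7] yaw 100.56 tilt 0.2 F [-0.5  0.2 -2.1] gap 0.0235 t 22.45
t_tool [ 0.6 -1.  31.2] r_tool [ 0.18 -0.1   0.06]
```

Request:
send_rows --increments '[{"tx": 0, "ty": -0.5, "tz": 8, "rx": 0, "ry": 0, "rz": 0, "grip": 0}, {"tx": 0, "ty": 0, "tz": 8, "rx": 0, "ry": 0, "rz": 0, "grip": 0}, {"tx": 0, "ty": 0, "tz": 7, "rx": 0, "ry": 0, "rz": 0, "grip": 0}, {"tx": 0, "ty": 0, "tz": 3, "rx": 0, "ry": 0, "rz": 0, "grip": 0}, {"tx": 0, "ty": 0, "tz": 0, "rx": 0, "ry": 0, "rz": 0, "grip": 0}, {"tx": 0, "ty": 0, "tz": 0, "rx": 0, "ry": 0, "rz": 0, "grip": 0}]'

```text
clock: 23.05
position: [0.5593, -0.0442, 0.1034]
tcp_rot: [0.639, 0.769, 0.002, 0.0]
wrist_force: [0.4, 0.7, -0.9]
finger_gap: 0.0237
```

```bash
python3 go.py 558.7 -43.5 100.5 100.5
```

```text
pos [559.3 -44.2 103.4] yaw 100.55 tilt 0.2 F [ 0.4  0.7 -0.9] gap 0.0237 t 23.05
t_tool [ 0.7 -0.4  2.9] r_tool [ 0.18 -0.1   0.05]
```

Request:
send_rows --increments '[{"tx": 0, "ty": 0, "tz": 2, "rx": 0, "ry": 0, "rz": 0, "grip": 0}, {"tx": 0, "ty": 0, "tz": 1, "rx": 0, "ry": 0, "rz": 0, "grip": 0}, {"tx": 0, "ty": 0, "tz": 0, "rx": 0, "ry": 0, "rz": 0, "grip": 0}]'

```text
clock: 23.35
position: [0.5596, -0.0442, 0.1008]
tcp_rot: [0.639, 0.769, 0.002, 0.001]
wrist_force: [-0.0, 0.1, -1.0]
finger_gap: 0.0233
```

```bash
python3 go.py 558.7 -43.5 100 100.5
```

```text
pos [559.6 -44.2 100.8] yaw 100.55 tilt 0.25 F [-0.   0.1 -1. ] gap 0.0233 t 23.35
t_tool [ 0.9 -0.8  0.8] r_tool [ 0.24 -0.08  0.05]
```

Within a millimetre of seating: release gently (fingers clear the rail) and back off upward.

Request:
send_rows --increments '[{"tx": 0, "ty": 0, "tz": 0.8, "rx": 0, "ry": 0, "rz": 0, "grip": 0}, {"tx": 0, "ty": 0, "tz": 0, "rx": 0, "ry": 0, "rz": 0, "grip": 0.5}, {"tx": 0, "ty": 0, "tz": 0, "rx": 0, "ry": 0, "rz": 0, "grip": 0.5}, {"tx": 0, "ty": 0, "tz": 0, "rx": 0, "ry": 0, "rz": 0, "grip": 0.6}, {"tx": 0, "ty": 0, "tz": 0, "rx": 0, "ry": 0, "rz": 0, "grip": 0.6}, {"tx": 0, "ty": 0, "tz": -10, "rx": 0, "ry": 0, "rz": 0, "grip": 0.6}, {"tx": 0, "ty": 0, "tz": -25, "rx": 0, "ry": 0, "rz": 0, "grip": 0.6}, {"tx": 0, "ty": 0, "tz": -30, "rx": 0, "ry": 0, "rz": 0, "grip": 0.6}, {"tx": 0, "ty": 0, "tz": -30, "rx": 0, "ry": 0, "rz": 0, "grip": 0.6}, {"tx": 0, "ty": 0, "tz": -20, "rx": 0, "ry": 0, "rz": 0, "grip": 0.6}, {"tx": 0, "ty": 0, "tz": 0, "rx": 0, "ry": 0, "rz": 0, "grip": 0.6}, {"tx": 0, "ty": 0, "tz": 0, "rx": 0, "ry": 0, "rz": 0, "grip": 0.6}, {"tx": 0, "ty": 0, "tz": 0, "rx": 0, "ry": 0, "rz": 0, "grip": 0.6}]'

```text
clock: 24.65
position: [0.5592, -0.0444, 0.2236]
tcp_rot: [0.639, 0.769, 0.003, 0.002]
wrist_force: [-0.4, 0.2, -0.1]
finger_gap: 0.0528
```

```bash
python3 go.py 558.7 -43.5 200 100.5; sed -i 's/side2/side3/' rv.py; cat >> rv.py <<'E'
c=red(h)&(np.abs(Q[...,1])<40)&(np.abs(Q[...,0])<130)&(Q[...,2]>80)&(Q[...,2]<150)
n,l,s,cc=cv2.connectedComponentsWithStats(c.astype(np.uint8))
for i in range(1,n):
    if s[i,4]>10: print('cap',s[i,4],Q[l==i].min(0).round(1),Q[l==i].max(0).round(1))
E
python3 rv.py
```

```text
pos [559.2 -44.4 223.6] yaw 100.55 tilt 0.45 F [-0.4  0.2 -0.1] gap 0.0528 t 24.65
t_tool [ 1.  -0.5 23.6] r_tool [ 0.45 -0.01  0.05]
243 [-74.8 -33.6  66.8] [-52.2  22.9 118. ]
  top (array([-62.2,  -3.8]), array([25.6, 57.1]), np.float32(89.3))
220 [ 49.6 -32.8  68.6] [ 72.3  25.  117.9]
  top (array([62.5, -2.8]), array([25.9, 59.8]), np.float32(91.2))
cap 17 [ 87.5 -16.  113.4] [ 95.8  -4.8 124.9]
cap 24 [-99.7 -16.2 113.3] [-90.9  -1.7 125.1]
```

View pics/side3.png

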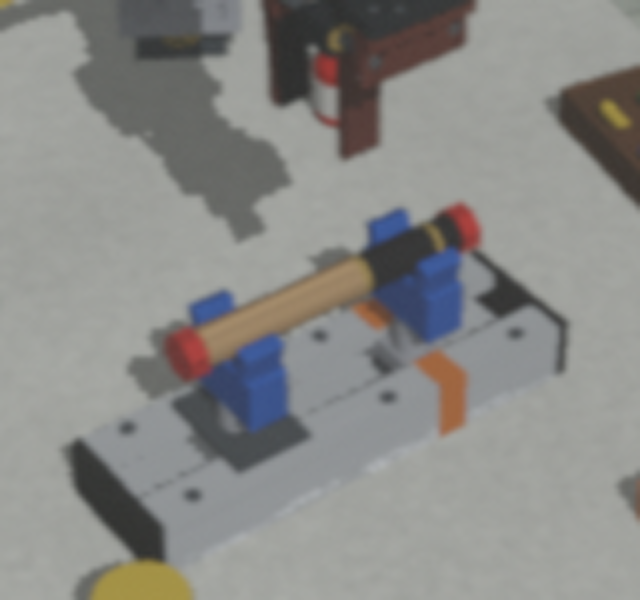

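The rod lies in both cradles, with its caps at crop (187,352) and (462,228), both clear outside. The rest is still locked and the gripper is well above everything. Handing in.

```bash
python3 -c "
from plant import close_job; print(close_job())"
```

```text
the job is handed in; nothing more can be done
None
```

I fitted the middle-sized blue rest at the orange band and laid the rod in both cradles, then handed the job in at about 24.7 s. `close_job` reports no verdict, so what follows is from my own last checks.

- **Rest:** I lowered the nut lengthwise through the slot, pressed it down, turned it a quarter turn and let the spring lift it. Before release the gripper height put its origin about 22 mm above the rail underside, as expected when locked. In the last picture its cradle matches the fixed one in height, sideways position and angle (within about 2°). It sits about 2–4 mm past the band centre along the rail, because the arm drifted that way during the twist, and I left it since the limit is 12 mm.
- **Rod:** It is within about 2 mm of mid-rail. Both cap tops read about 125 mm, which puts the axis near 110 mm. The red caps are clear outside the cradles.
- **Gripper:** It was open and about 10 cm above the rod, touching nothing.
- **Bystanders:** I noticed no contact with them and the wrist force stayed low (about 11 N at most in the readings I took), but I did not measure their positions again at the end.

No check failed. Two things disagreed slightly: the two cameras differed by 2–4 mm on the rest's first position, and the last picture gave both cradles a sideways offset of about −3 mm. I read that offset as a viewing bias, because the fixed cradle shows it too.

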